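Snap the spring clip into the spindle groove of a spice mill

ROBOT

A 6-joint arm with a two-finger parallel gripper is mounted at the origin on the work surface. World frame = base frame: x ahead of the robot, y to its left, z up, the work surface at z = 0. Lengths are in mm, angles in degrees, forces in N, time in s.
With the tool pointing down it reaches from about 300 to 850 mm from the base axis. Payload 4.2 kg.
Tool frame: the origin (TCP) lies midway between the tips of the shut fingers; the grasp point (between the pads) lies 19 mm behind it; y points along the fingers, z is the direction in which the jaws open and shut, and the axes are right-handed (so a half turn about y gives the same grasp; the last joint's range is limited). The gripper opens to 91 mm and grips with 3 to 60 N. Pads are 32 mm wide; open, the fingers measure 118 mm over their backs; the gripper's body (76 mm by 178 mm) begins 60 mm behind the grasp point.
Start: joints at [-68.125, 18.312, 89.639, -0, 72.044, -1.146], TCP at [224.873, -529.221, 213.976] pointing down, gripper open.
Joint ranges: [-177.97, 177.97], [-48.28, 115.42], [12.27, 149.76], [-77.06, 257.06], [2.81, 150.46], [-146.56, 146.56]. Speed limits (degrees/s): [147.25, 147.25, 180, 180, 180, 180].

INTERFACE

Orientations are given as [roll, pitch, yaw] about the fixed x, y, z axes, in that order (R = Rz(yaw) Ry(pitch) Rx(roll)).
In Python, from workcell import env gives the robot as it stands.
- The arm moves only by the shell command python3 -m handwheel 'ROWS' [FORCE]. ROWS is JSON, a list of rows, each a list of 3 entries, a list of its own where there are three numbers: the opening, from 0 (shut) to 1 (fully open), then the shift along the tool's x, y, z in mm, then the turn, a rotation vector about the tool's x, y, z in degrees. A call has exactly 10 rows; each row shifts and turns the commanded pose from where the row before left it, along the tool's axes as they then stand; what a row does not reach is not made up. A row lasts 1/12 s, in which the tool goes at most 41.7 mm and 7.16 degrees, less where a joint would pass 70% of its speed; a pose out of reach is approached as far as the arm can. A call is refused whole if a number of a shift passes 41.7 or a number of a turn 7.16, either way. A call with a gripper value outside its range is refused whole. The fingers move at their own pace and stop on an object; FORCE is the grip in N (left out, the last holds). Time passes only in rows, so rows that do not move let the fingers close, or fill a call up. It gives the time, the measured TCP pose, the force and the opening at its end, in the units of the state.
- env.state(): the state, without advancing time (a new reading comes with each control period).
- env.grab_frame(name): name is "scene" or "side" or "wrist"; returns the picture (420x560x3 uint8, red, green, blue); there is no depth.
- env.camera_info(name): a dict with "fx", "fy", "cx", "cy" (pixels), "camera_from_world" (4x4, takes a point from world to camera coordinates); the wrist camera has in their place "mount" (4x4, takes a point from camera to tool coordinates, whose origin is the TCP and whose axes are the tool frame's). Camera axes: x right, y down, z forward; pixel columns grow to the right and rows downward; lengths in mm; the calibration is good to about 2 mm. A picture is of the moment at which its call begins: read the wrist's pose just before it. camera_info takes no time and is no camera call.
- env.job_done(): hands the job in, once; it reports no verdict.
Trained networks look in the newest picture that a camera, given by its name, has taken for a name from the list of things; names that differ only in an ending like _2 or _b are one class to them, and where a whole thing is asked for, a point or a joint stands for the part that bears it (a point fixed in the world has none). Each returns a list of dicts, best first, with "p" (0 to 1); they miss things now and then, are a little off and sometimes report something else, mostly with a low value. They report only what shows in the picture. A call takes as long as a camera call. They do not tell look-alikes from the thing itself.
- env.masks_of(camera, label): "region" (420x560 bool, what is visible of it) and "location" ([column, row] in pixels, amid what is visible of it).
The state is a dict: "time_s": time; "qpos": joint angles; "qvel": joint speeds; "effort": joint torques, N m; "ee_pos": TCP position; "ee_rot": TCP orientation; "force": force on the tool from outside, world axes, zero at the start; "torque": the same for the moment, N m; "gripper_width": finger opening in mm.
Only numpy, scipy, OpenCV 4.12 (cv2) and the standard library are available. Lean on these libraries where they do the work, as an engineer would, in place of code of your own. Each camera call takes 0.05 s, during which the arm holds its last target.

TASK

Put the steel spring clip back on the spice mill: pinch its two upright ears together so that its ring opens, lower the open ring over the spindle on top of the mill, push the sprung cap down gently just until it meets its stop, and let the ring close into the spindle's groove. The clip must end up snapped home in the groove, lying flat and holding the cap down, with nothing touching it. Do not lean hard on the mill, and leave the other things standing where they are.

Things in the scene. Friction and masses are not known exactly. Their poses are not given: they have to be found in the camera images.
- clip: Bare steel spring clip, 65 g, lying flat: 48 mm along its x, 70 along y, 34 high (z up). Two crossing jaws slide on each other along y; a spring keeps the ring between them closed. Pinching the ears at +y and -y together opens it. Origin: underside, on the ring's axis at rest; it belongs to the jaw with the +y ear, so a pinch moves it to -y by half; the ring's axis stays midway between the ears.
- clip_ear (a point): Middle of the +y ear's outer face, 21.5 mm above the clip's underside. The two ears are upright plates, 22 mm wide along the clip's x, 3 mm thick, from 9 to 34 mm above the underside; outer faces 58 mm apart at rest, 44 mm fully pinched. Outside each ear's foot is a ledge 6 mm deep, its top 9 mm above the underside, that fingertips can bear on. Ring plates: 5 mm thick, at the underside.
- clip_jaw (a joint): How far the clip is pinched open (m): 0 at rest (ring faces 11 mm apart), 0.014 fully pinched (25 mm apart), a hard stop. The spring pushes back with 4 N at rest and 12 N fully pinched; a firm 30 N grip does no harm. Gripping the 20 mm spindle it reads 0.009; seated in the 13 mm groove 0.0015 to 0.003.
- mill: Hand spice mill without its crank, fixed to the worktop: round wooden body 110 mm across at the foot, 60 mm high, with a steel spindle upright on its axis, standing up through a flat sprung aluminium cap 64 mm across and 10 mm thick. Origin: on the axis, at worktop level, z up; round, so its yaw does not matter. Pressing the mill or its cap with over 25 N is too much.
- mill_cap (a point): Point on the mill's axis 100 mm above the worktop, the middle of the range of heights of the cap's upper face at rest: spindle and cap together are set 0 to 10 mm higher or lower than this, unmeasured. The spindle is 20 mm across (its top 4.5 mm tapering to 14 mm) and ends 16.5 mm above the cap at rest. The cap yields 10 mm downward, 5 N at first touch, 12 N at the end, then meets a rigid stop.
- mill_groove (a point): Point on the mill's axis at mid-groove, 92.5 mm above the worktop for the middle setting; the real groove lies 0 to 10 mm higher or lower, with the cap. Groove: 13 mm across, 8 mm high, upper edge 20 mm below the spindle's top, hidden until the cap is pressed. A clip lying on the cap is level with it only within about 1 mm of the cap's stop; let go there, it lifts 1.5 mm and rests on the upper edge.
- mortar: Broad dark wooden mortar, 176 mm across, 85 mm high; bystander. Origin at the centre of its underside.
- pestle: Short pale wooden pestle lying down, 126 mm long along its x, 35 mm thick; bystander. Origin under its middle.
- bowl: Stainless bowl, 150 mm across, 55 mm high; bystander. Origin at the centre of its underside.
- dish: Shallow brown ceramic dish, 110 mm across, 22 mm high; bystander. Origin at the centre of its underside.
- scoop: Turquoise plastic scoop, 75 x 55 mm tray 32 mm high with an 80 mm handle to its -x; bystander. Origin under the tray's centre.
- crank: The mill's loose crank lying down, a 130 mm steel bar along its x with a 45 mm high wooden knob at +x; bystander. Origin under its middle.
There are look-alikes about, which are no part of the job. Of the things that look like the clip, the middle-sized one is meant.

How it is judged (in metres and radians):
On the way, in this order (a step that is already met when the one before it is completed fails the run):
1. the clip is pinched open and lifted off the worktop (value of joint clip_jaw above 0.009 m and height (world z) of clip above 0.02 m), for 0.1 s.
2. the open ring is round the spindle and presses on the sprung cap (value of joint clip_jaw above 0.0075 m and horizontal distance between clip and mill below 0.014 m and height (world z) of clip below 0.1035 m and contact force between clip and mill above 2 N), for 0.1 s.
At the end, for the whole second after the job is handed in: The clip is snapped into the groove: its joint has closed to between 0.0005 and 0.004 m (groove, not shaft), its origin is within 5 mm of the mill's axis and 77 to 104.5 mm above the worktop, it lies flat within 0.1 rad, and it is at rest (value of joint clip_jaw between 0.0005 and 0.004 m and horizontal distance between clip and mill below 0.005 m and height (world z) of clip between 0.077 and 0.1045 m and angle between clip's own z axis and vertical below 0.1 rad and linear speed of clip below 0.01 m/s); the robot touches nothing.
It fails at once if the mill or its cap is pressed with more than 25 N, through the open clip or by the fingers ((value of joint clip_jaw above 0.0105 m and contact force between mill and clip above 25 N) or contact force between the fingers and mill above 25 N).
It fails at once if a bystander is shifted by more than 25 mm (distance of any of mortar, pestle, bowl, dish, scoop, crank from where it was at the start of the episode above 0.025 m).
It also fails if it takes over 58 s, if anything falls off the work surface, if the arm or the gripper's body presses on something with over 40 N, if the wrist force passes 120 N, or if a joint passes its speed limit or range.

## Working session

There is one attempt and no reset: what is moved stays moved. The work goes in short steps, Python scripts to look and compute and a shell command to move; the robot and the scene stay as the last step left them, time stands still between calls to the robot, and variables do not carry over. Pictures are saved under pics/ and viewed, and the job is handed in when it is done.

```bash
ls; mkdir -p pics
python3 - <<'E'
from workcell import env
import cv2
print(env.state())
for n in ("scene","side","wrist"):
    im=env.grab_frame(n); cv2.imwrite(f"pics/{n}0.png",im[:,:,::-1])
    i=env.camera_info(n); print(n,i)
E
```

```text
pics
{'time_s': 0.0, 'qpos': array([-6.81232962e+01,  1.83519372e+01,  8.97056177e+01, -1.20522589e-03,
        7.20434070e+01, -1.14778098e+00]), 'qvel': array([ 0.10316286, -0.03030237, -0.0362808 ,  0.0167752 ,  0.05551473,
        0.03125769]), 'effort': array([ 2.43333132e-03, -4.12449324e+01, -2.31970668e+01,  7.28418888e-02,
        4.57112887e-02, -1.72640903e-04]), 'ee_pos': array([ 224.68867372, -528.74267682,  213.12265048]), 'ee_rot': array([-9.01009647e+01,  8.76757266e-04, -1.56975143e+02]), 'force': array([-0.06602182, -0.77590516, -0.88929424]), 'torque': array([ 0.06946149, -0.03512779,  0.03940612]), 'gripper_width': 91.25868652175672}
scene {'fx': 458.74979406431015, 'fy': 458.74979406431015, 'cx': 280.9328795098839, 'cy': 202.4465062875161, 'camera_from_world': array([[-8.05999319e-01,  5.91913403e-01,  1.90286472e-03,
         4.85430315e+02],
       [ 4.79269152e-01,  6.54493242e-01, -5.84756083e-01,
        -2.27213146e+02],
       [-3.47370375e-01, -4.70401021e-01, -8.11206942e-01,
         1.54347294e+03],
       [ 0.00000000e+00,  0.00000000e+00,  0.00000000
[... 263 characters left out ...]
07414e-01,  4.41363417e-01, -8.08189670e-01,
         3.20708061e+02],
       [ 5.08954697e-01, -6.28129663e-01, -5.88573056e-01,
         6.36473470e+02],
       [ 0.00000000e+00,  0.00000000e+00,  0.00000000e+00,
         1.00000000e+00]])}
wrist {'fx': 320.743088298482, 'fy': 320.743088298482, 'cx': 273.85578565589094, 'cy': 214.73691875154813, 'mount': array([[-1.46239941e-04,  9.69192838e-01,  2.46303109e-01,
        -6.89965787e+01],
       [ 3.49830108e-04, -2.46303047e-01,  9.69192802e-01,
        -1.70355543e+02],
       [ 9.99999928e-01,  2.27898942e-04, -3.03033492e-04,
        -1.19111363e+00],
       [ 0.00000000e+00,  0.00000000e+00,  0.00000000e+00,
         1.00000000e+00]])}
```

View pics/scene0.png

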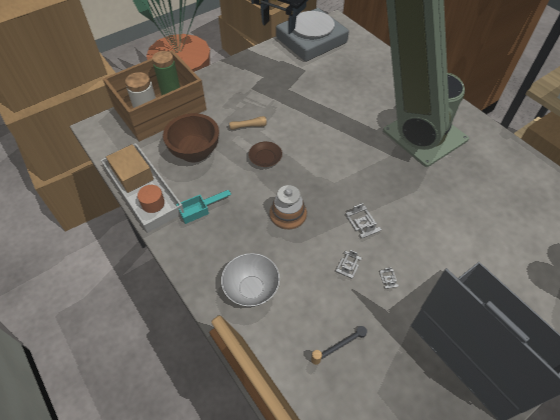

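View pics/side0.png

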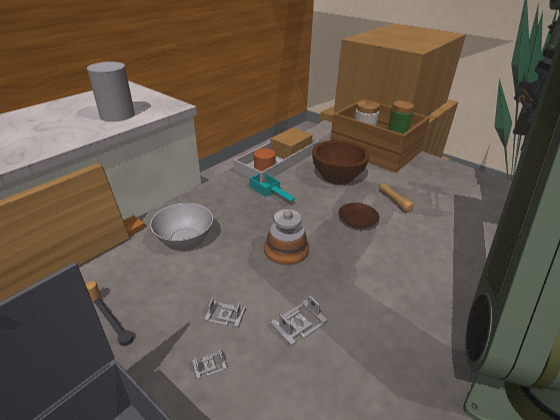

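View pics/wrist0.png

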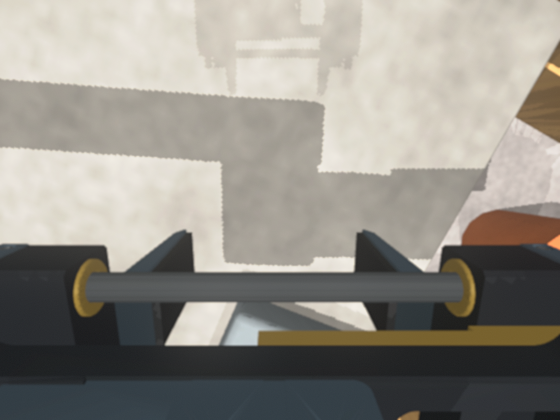

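The scene camera shows three clips: a large one at (363,220), one at (348,263) that I take as the middle-sized, and a small one at (389,278). The mill is at (289,207). In the side view the same clips are at (299,320), (225,313) and (209,364), with the mill at (287,240).

```bash
cat > h.py <<'E'
import numpy as np, cv2
from workcell import env
from scipy.optimize import least_squares
def cam(n):
    i=env.camera_info(n); K=np.array([[i['fx'],0,i['cx']],[0,i['fy'],i['cy']],[0,0,1]]); return K,i
def ext(n,pose=None):
    K,i=cam(n)
    if n!='wrist': return K,np.array(i['camera_from_world'])
    p,r=pose
    T=np.eye(4);T[:3,:3]=rot(r);T[:3,3]=p
    return K,np.linalg.inv(T@np.array(i['mount']))
def rot(r):
    from scipy.spatial.transform import Rotation as R
    return R.from_euler('xyz',r,degrees=True).as_matrix()
def ray_z(n,px,z,pose=None):
    K,T=ext(n,pose); d=T[:3,:3].T@np.linalg.solve(K,[px[0],px[1],1]); c=-T[:3,:3].T@T[:3,3]
    return c+d*(z-c[2])/d[2]
def proj(n,P,pose=None):
    K,T=ext(n,pose); q=K@(T[:3,:3]@np.asarray(P,float).T+T[:3,3:4]) if np.ndim(P)==2 else K@(T[:3,:3]@np.asarray(P,float)+T[:3,3])
    return (q[:2]/q[2]).T
def tri(a,b,pa=None,pb=None):
    A=[]
    for (n,px),po in ((a,pa),(b,pb)):
        K,T=ext(n,po);P=K@T[:3]
        A+= [px[0]*P[2]-P[0],px[1]*P[2]-P[1]]
    v=np.linalg.svd(np.array(A))[2][-1]; return v[:3]/v[3]
E
python3 - <<'E'
from h import *
for n in ("scene","side"):
    for l in ("clip","mill","mortar","pestle","bowl","dish","scoop","crank"):
        for d in env.masks_of(n,l):
            m=d['region'];ys,xs=np.nonzero(m)
            if len(xs): print(n,l,round(d['p'],2),d['location'],xs.min(),xs.max(),ys.min(),ys.max(),m.sum(),ray_z(n,d['location'],10).round(0))
def big(n,x0,x1,y0,y1,s):
    im=env.grab_frame(n)[y0:y1,x0:x1,::-1]; cv2.imwrite(f"pics/{n}_z.png",cv2.resize(im,None,fx=s,fy=s,interpolation=cv2.INTER_CUBIC))
big('scene',260,420,160,300,5); big('side',170,340,190,390,3)
E
```

```text
scene clip 0.82 [360.2, 218.9] 346 379 203 237 593 [411. 128.  10.]
scene clip 0.51 [349.2, 263.2] 337 358 251 277 333 [532. 219.  10.]
scene clip 0.49 [388.9, 279.7] 380 397 268 288 225 [480. 318.  10.]
scene mill 0.84 [289.3, 206.4] 268 305 186 228 1251 [550. -29.  10.]
scene mortar 0.6 [190.4, 138.2] 164 217 113 161 2076 [ 648. -444.   10.]
scene pestle 0.72 [284.9, 210.9] 269 305 186 228 1163 [570. -24.  10.]
scene pestle 0.67 [248.4, 125.2] 229 265 116 129 326 [ 460. -380.   10.]
scene bowl 0.76 [249.2, 278.0] 220 278 253 306 2479 [777.  95.  10.]
scene dish 0.97 [260.6, 154.3] 248 281 142 166 689 [ 501. -248.   10.]
scene scoop 0.62 [195.3, 207.5] 180 229 191 222 654 [ 777. -190.   10.]
scene crank 0.98 [336.1, 347.7] 311 365 326 364 423 [711. 374.  10.]
scene crank 0.48 [348.2, 257.1] 342 360 250 270 177 [522. 203.  10.]
side clip 0.77 [223.9, 316.4] 206 244 301 326 457 [526. 228.  10.]
side clip 0.66 [204.6, 364.7] 192 225 352 378 411 [476. 322.  10.]
side mill 0.9 [283.8, 243.0] 264 308 209 265 1899 [576. -22.  10.]
side mortar 0.62 [340.2, 161.8] 312 368 141 184 1887 [ 695. -467.   10.]
side mortar 0.56 [353.7, 214.4] 339 378 203 228 778 [ 508. -239.   10.]
side pestle 0.68 [397.1, 198.8] 379 412 183 211 379 [ 453. -389.   10.]
side bowl 0.92 [179.1, 223.5] 150 212 203 247 2105 [829.  98.  10.]
side dish 0.9 [357.0, 214.1] 338 378 203 228 805 [ 502. -246.   10.]
side scoop 0.58 [269.6, 184.7] 249 293 174 201 542 [ 777. -201.   10.]
side scoop 0.49 [179.5, 224.8] 150 212 203 247 2153 [824. 100.  10.]
side crank 0.64 [109.8, 315.3] 85 132 281 346 659 [697. 372.  10.]
```

View pics/scene_z.png

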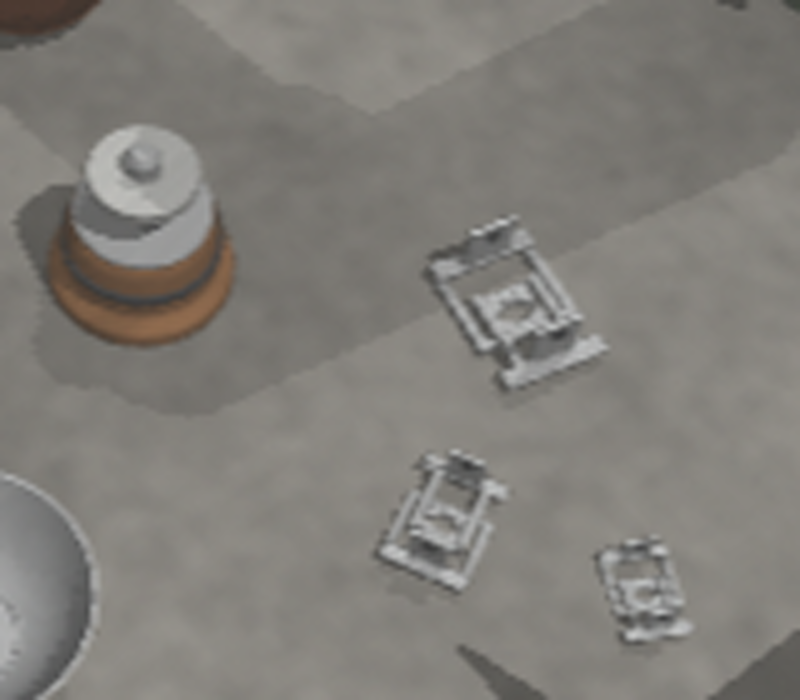

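View pics/side_z.png

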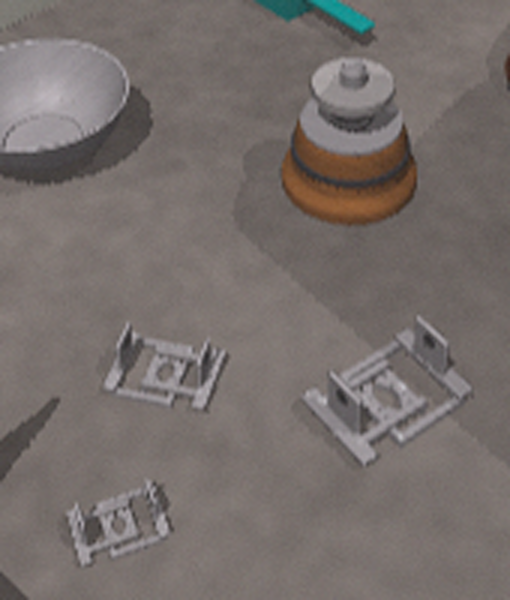

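Run:
```python
from h import *
z=lambda p:(260+p[0]/5,160+p[1]/5)
for c in ([(380,552),(460,588),(505,492),(428,455)],[(505,388),(606,345),(515,220),(430,270)],[(630,642),(690,628),(655,540),(598,555)]):
    W=np.array([ray_z('scene',z(p),7)[:2] for p in c]); print(W.round(0).tolist(),W.mean(0), [np.linalg.norm(W[i]-W[(i+1)%4]).round(1) for i in range(4)])
# mill tip & cap centre
s=lambda p:(170+p[0]/3,190+p[1]/3)
print('spindle top',tri(('scene',z((141,150))),('side',s((354,62)))))
print('cap',tri(('scene',z((143,170))),('side',s((353,82)))))
# foot: brown ellipse
```

```text
[[574.0, 213.0], [554.0, 255.0], [495.0, 226.0], [514.0, 183.0]] [534.3097498  219.05796595] [np.float64(46.5), np.float64(65.4), np.float64(46.6), np.float64(67.5)]
[[450.0, 176.0], [384.0, 189.0], [366.0, 92.0], [431.0, 89.0]] [407.95408985 136.49785465] [np.float64(67.4), np.float64(98.0), np.float64(64.7), np.float64(88.4)]
[[502.0, 331.0], [471.0, 344.0], [449.0, 296.0], [481.0, 284.0]] [475.92292406 313.70662993] [np.float64(33.8), np.float64(53.2), np.float64(33.3), np.float64(52.0)]
spindle top [565.24722114 -17.22773592 114.98697074]
cap [564.40799842 -16.04907697  97.18385627]
```

The middle candidate at about (534,219) measures 47 by 67 mm, against 48 by 70 nominal. The other two come out at about 66x93 and 33x53, so the choice is confirmed. Next I move the wrist camera over it.

```bash
python3 -m handwheel '[[1,[-26,0,-29],[0,0,0]],[1,[-26,0,-29],[0,0,0]],[1,[-26,0,-29],[0,0,0]],[1,[-26,0,-29],[0,0,0]],[1,[-26,0,-29],[0,0,0]],[1,[-26,0,-29],[0,0,0]],[1,[-26,0,-29],[0,0,0]],[1,[-26,0,-29],[0,0,0]],[1,[-26,0,-29],[0,0,0]],[1,[-26,0,-29],[0,0,0]]]'
```

```text
time_s: 1.88
ee_pos: [350.9, -158.9, 214.3]
ee_rot: [-90.0, 0.0, -157.0]
force: [1.1, -0.1, -0.0]
gripper_width: 91.3
```

```bash
python3 -m handwheel '[[1,[-26,0,-29],[0,0,0]],[1,[-26,0,-29],[0,0,0]],[1,[-26,0,-29],[0,0,0]],[1,[-26,0,-29],[0,0,0]],[1,[-26,0,-29],[0,0,0]],[1,[-26,0,-29],[0,0,0]],[1,[-26,0,-29],[0,0,0]],[1,[-26,0,-29],[0,0,0]],[1,[-26,0,-29],[0,0,0]],[1,[-26,0,-29],[0,0,0]]]'
```

```text
time_s: 2.72
ee_pos: [476.9, 210.0, 214.0]
ee_rot: [-90.0, 0.0, -156.9]
force: [0.2, -0.1, 0.6]
gripper_width: 91.4
```

```bash
python3 -m handwheel '[[1,[-26,0,-29],[0,0,0]],[1,[-26,0,-29],[0,0,0]],[1,[0,0,0],[0,-7,0]],[1,[0,0,0],[0,-7,0]],[1,[0,0,0],[0,-7,0]],[1,[0,0,0],[0,-7,0]],[1,[0,0,0],[0,-7,0]],[1,[0,0,0],[0,-7,0]],[1,[0,0,0],[0,-7,0]],[1,[0,0,0],[0,-7,0]]]'
```

```text
time_s: 3.55
ee_pos: [501.8, 281.7, 213.9]
ee_rot: [-90.0, -0.0, -100.6]
force: [-0.1, 0.4, 0.7]
gripper_width: 91.1
```

```bash
python3 -m handwheel '[[1,[0,0,0],[0,-7,0]],[1,[0,0,0],[0,-7,0]],[1,[0,0,0],[0,-7,0]],[1,[0,0,0],[0,-7,0]],[1,[0,0,0],[0,-7,0]],[1,[0,0,0],[0,-2,0]],[1,[0,0,0],[0,0,0]],[1,[0,0,0],[0,0,0]],[1,[0,0,0],[0,0,0]],[1,[0,0,0],[0,0,0]]]'
cat > w.py <<'E'
from h import *
import sys
def shot(name):
    s=env.state(); im=env.grab_frame('wrist'); po=(s['ee_pos'],s['ee_rot']); cv2.imwrite(f'pics/{name}.png',im[:,:,::-1]); np.save(f'pics/{name}.npy',np.r_[po[0],po[1]])
    print(s['time_s'],po[0].round(1),po[1].round(2),s['force'].round(1),round(s['gripper_width'],1)); return po
if __name__=='__main__': shot(sys.argv[1])
E
python3 w.py w1
```

```text
time_s: 4.38
ee_pos: [501.8, 281.7, 213.9]
ee_rot: [-90.0, -0.0, -64.0]
force: [-0.1, 0.9, -0.9]
gripper_width: 91.0
4.3833 [501.8 281.7 213.9] [-90.    -0.   -64.01] [-0.1  0.9 -0.9] 91.0
```

View pics/w1.png

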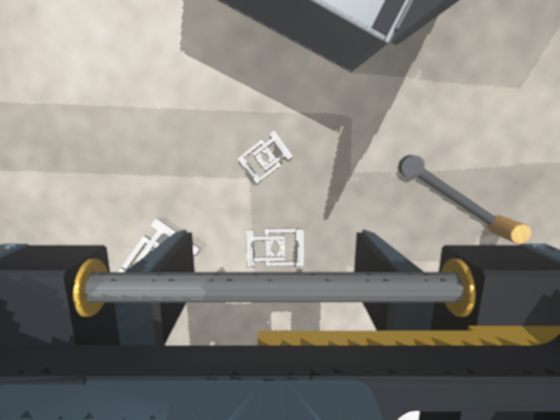

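Run:
```python
from h import *
im=cv2.imread('pics/w1.png')[210:290,220:330]; cv2.imwrite('pics/w1z.png',cv2.resize(im,None,fx=7,fy=7,interpolation=cv2.INTER_CUBIC))
v=np.load('pics/w1.npy'); po=(v[:3],v[3:])
print(ray_z('wrist',(275,247),5,po))
```

```text
[532.85450067 221.42493392   5.        ]
```

View pics/w1z.png

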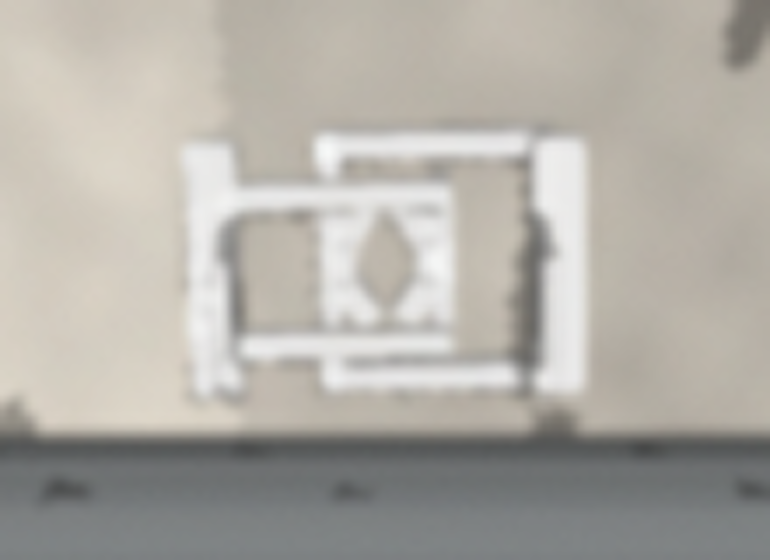

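The wrist view shows the target clip at (275,247), well aligned with the tool to within about 1°. Before grasping, I view the mill from the same relative geometry so that calibration errors cancel.

```bash
python3 -m handwheel '[[1,[28.6,-13.75,-9.5],[0,0,0]],[1,[28.6,-13.75,-9.5],[0,0,0]],[1,[28.6,-13.75,-9.5],[0,0,0]],[1,[28.6,-13.75,-9.5],[0,0,0]],[1,[28.6,-13.75,-9.5],[0,0,0]],[1,[28.6,-13.75,-9.5],[0,0,0]],[1,[28.6,-13.75,-9.5],[0,0,0]],[1,[28.6,-13.75,-9.5],[0,0,0]],[1,[0,0,0],[0,0,0]],[1,[0,0,0],[0,0,0]]]'; python3 w.py w2
python3 - <<'E'
from h import *
im=cv2.imread('pics/w2.png')[170:310,200:350]; cv2.imwrite('pics/w2z.png',cv2.resize(im,None,fx=4,fy=4,interpolation=cv2.INTER_CUBIC))
E
```

```text
time_s: 5.27
ee_pos: [534.3, 41.6, 324.7]
ee_rot: [-89.9, -0.0, -64.2]
force: [-0.0, -0.1, 0.0]
gripper_width: 91.5
5.2667 [534.3  41.6 324.7] [-8.990e+01 -2.000e-02 -6.416e+01] [-0.  -0.1  0. ] 91.5
```

View pics/w2.png

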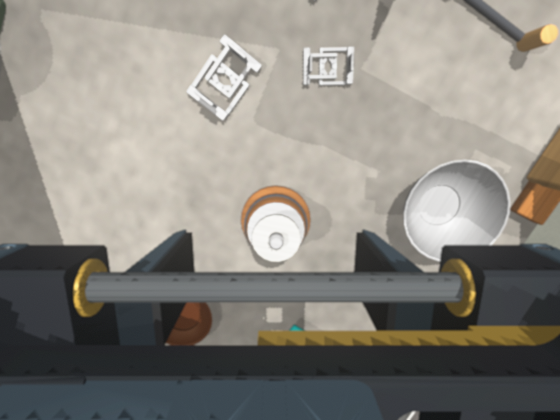

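View pics/w2z.png

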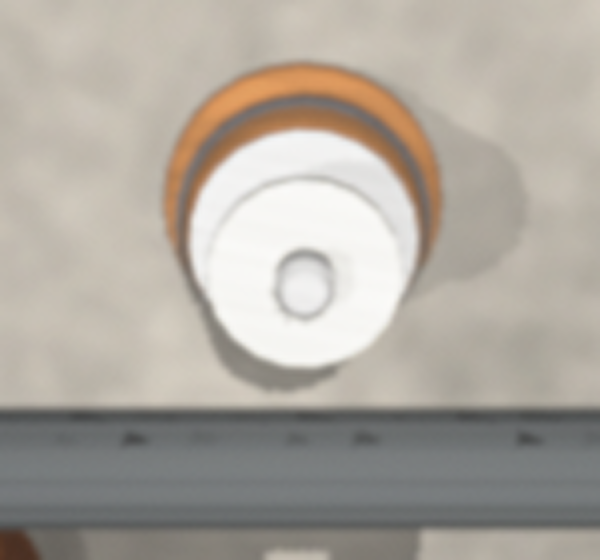

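Run:
```python
from h import *
v=np.load('pics/w2.npy'); po=(v[:3],v[3:])
for z in(92,97,102): print('cap',z,ray_z('wrist',(276.25,238.1),z,po),'tip',ray_z('wrist',(276.0,241.9),z+16.5,po))
# foot circle: ellipse x165..441,y62.. -> centre at half-width 276/2
f=(200+303/4,170+(62+138)/4); print('foot',ray_z('wrist',f,5,po))
```

```text
cap 92 [565.53512058 -14.47972928  92.        ] tip [564.90951731 -14.29770465 108.5       ]
cap 97 [564.75853999 -12.99850141  97.        ] tip [564.10787855 -12.7556004  113.5       ]
cap 102 [563.9819594  -11.51727355 102.        ] tip [563.3062398  -11.21349616 118.5       ]
foot [565.14440125 -13.49776677   5.        ]
```

```bash
python3 -m handwheel '[[1,[-16.2,23.5,7.7],[0,0,0]],[1,[-16.2,23.5,7.7],[0,0,0]],[1,[-16.2,23.5,7.7],[0,0,0]],[1,[-16.2,23.5,7.7],[0,0,0]],[1,[-16.2,23.5,7.7],[0,0,0]],[1,[-16.2,23.5,7.7],[0,0,0]],[1,[-16.2,23.5,7.7],[0,0,0]],[1,[-16.2,23.5,7.7],[0,0,0]],[1,[-16.2,23.5,7.7],[0,0,0]],[1,[-16.2,23.5,7.7],[0,0,0]]]';python3 -m handwheel '[[1,[0,0,0],[0,0,0]],[1,[0,0,0],[0,0,0]],[1,[0,0,0],[0,0,0]],[1,[0,0,0],[0,0,0]],[1,[0,0,0],[0,0,0]],[1,[0,0,0],[0,0,0]],[1,[0,0,0],[0,0,0]],[1,[0,0,0],[0,0,0]],[1,[0,0,0],[0,0,0]],[1,[0,0,0],[0,0,0]]]'; python3 w.py w3
```

```text
time_s: 6.15
ee_pos: [530.5, 224.2, 87.0]
ee_rot: [-90.1, 0.0, -63.9]
force: [0.8, 0.6, -0.9]
gripper_width: 91.5
time_s: 6.98
ee_pos: [532.1, 221.9, 89.0]
ee_rot: [-90.0, -0.0, -64.0]
force: [0.8, 0.9, -0.3]
gripper_width: 91.5
6.9833 [532.1 221.9  89. ] [-8.999e+01 -1.000e-02 -6.399e+01] [ 0.8  0.9 -0.3] 91.5
```

View pics/w3.png

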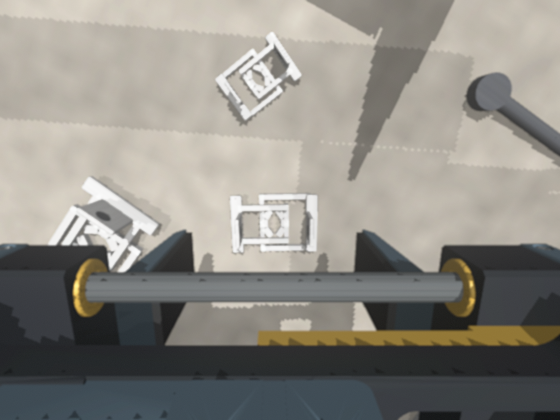

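Run:
```python
from h import *
im=cv2.imread('pics/w3.png')[180:265,215:335]; cv2.imwrite('pics/w3z.png',cv2.resize(im,None,fx=6,fy=6,interpolation=cv2.INTER_CUBIC))
```

```text
(no output)
```

View pics/w3z.png

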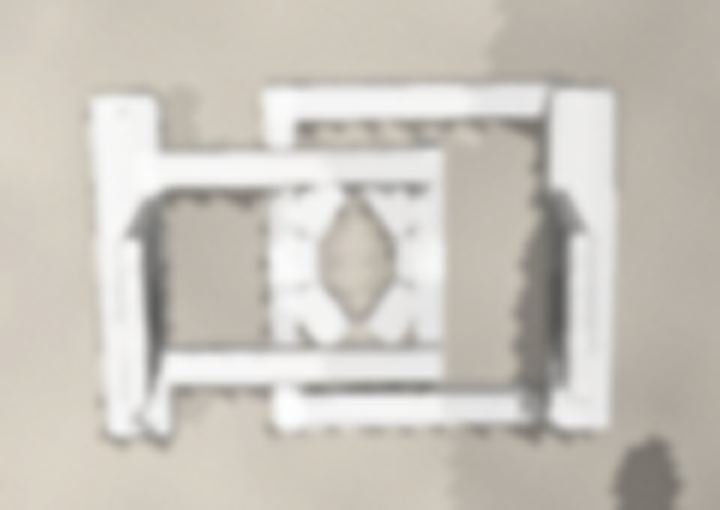

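Run:
```python
from h import *
v=np.load('pics/w3.npy'); po=(v[:3],v[3:])
c=ray_z('wrist',(274.5,223.7),5,po); print(c)
for p in [(90,95),(615,90),(608,430),(105,435)]: print(ray_z('wrist',(215+p[0]/6,180+p[1]/6),9,po))
R=rot(po[1]); print('tool delta to clip', R.T@(c-po[0]))
```

```text
[533.31263842 220.44165464   5.        ]
[490.96790598 226.63355587   9.        ]
[553.07347111 257.67397915   9.        ]
[574.60889408 215.00073232   9.        ]
[512.3651129  183.83814131   9.        ]
tool delta to clip [ 1.85396811 84.0464359   0.45838017]
```

```bash
python3 -m handwheel '[[1,[1.4,10,0.4],[0,-0.4,0]],[1,[0,10,0],[0,0,0]],[1,[0,10,0],[0,0,0]],[1,[0,10,0],[0,0,0]],[1,[0,10,0],[0,0,0]],[1,[0,10,0],[0,0,0]],[1,[0,10,0],[0,0,0]],[1,[0,5,0],[0,0,0]],[1,[0,0,0],[0,0,0]],[1,[0,0,0],[0,0,0]]]' 30; python3 w.py w4
```

```text
time_s: 7.87
ee_pos: [533.0, 221.0, 13.6]
ee_rot: [-90.0, -0.0, -63.6]
force: [0.0, 0.9, 0.5]
gripper_width: 91.5
7.8667 [533.  221.   13.6] [-90.03  -0.   -63.58] [0.  0.9 0.5] 91.5
```

View pics/w4.png

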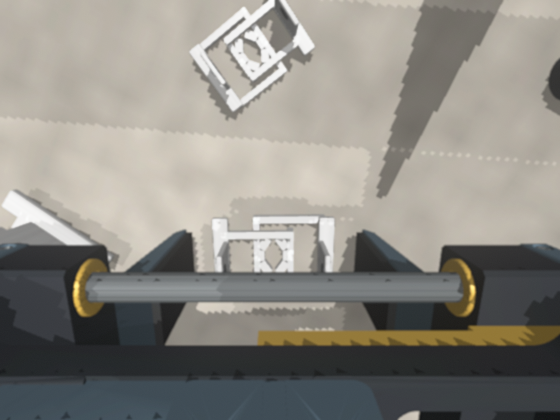

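The ring is centred between the fingers: hole at column 274, fingers at 190 and 358. I lower 2.5 mm and pinch.

```bash
python3 -m handwheel '[[1,[0,2.5,0],[0,0,0]],[1,[0,0,0],[0,0,0]],[0.3,[0,0,0],[0,0,0]],[0.3,[0,0,0],[0,0,0]],[0.3,[0,0,0],[0,0,0]],[0.3,[0,0,0],[0,0,0]],[0.3,[0,0,0],[0,0,0]],[0.3,[0,0,0],[0,0,0]],[0.3,[0,0,0],[0,0,0]],[0.3,[0,0,0],[0,0,0]]]' 30; python3 w.py w5
```

```text
time_s: 8.75
ee_pos: [533.4, 221.2, 11.8]
ee_rot: [-89.9, -0.0, -63.6]
force: [-0.0, 1.0, 1.8]
gripper_width: 43.1
8.75 [533.4 221.2  11.8] [-8.994e+01 -1.000e-02 -6.358e+01] [-0.   1.   1.8] 43.1
```

View pics/w5.png

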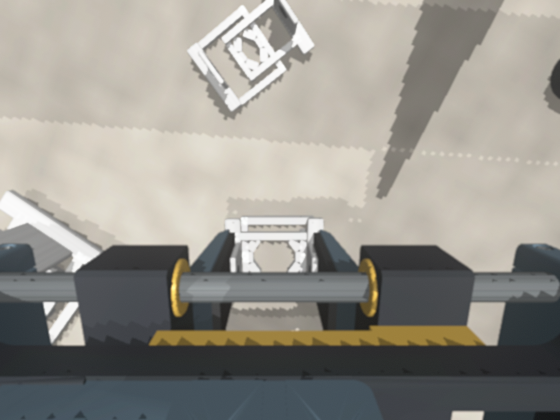

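The grip reads 43 mm, so the clip is fully pinched, and the opened ring shows at (275,255). Lifting now.

```bash
python3 -m handwheel '[[0.3,[0,-8,0],[0,0,0]],[0.3,[0,-12,0],[0,0,0]],[0.3,[0,-20,0],[0,0,0]],[0.3,[0,-20,0],[0,0,0]],[0.3,[0,-20,0],[0,0,0]],[0.3,[0,-20,0],[0,0,0]],[0.3,[0,-20,0],[0,0,0]],[0.3,[0,-20,0],[0,0,0]],[0.3,[0,0,0],[0,0,0]],[0.3,[0,0,0],[0,0,0]]]' 30; python3 w.py w6
```

```text
time_s: 9.63
ee_pos: [533.2, 221.1, 152.4]
ee_rot: [-89.9, -0.0, -63.6]
force: [0.1, 0.3, -1.4]
gripper_width: 43.1
9.6333 [533.2 221.1 152.4] [-8.989e+01 -2.000e-02 -6.358e+01] [ 0.1  0.3 -1.4] 43.1
```

View pics/w6.png

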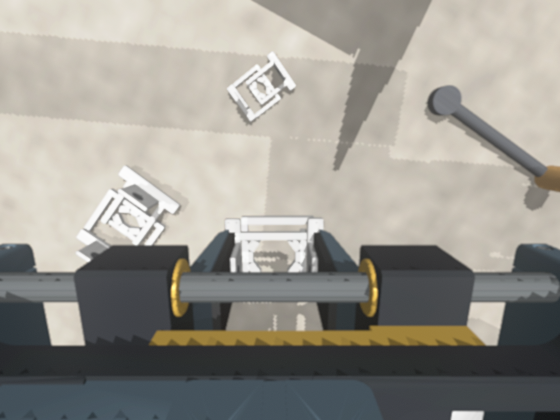

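```bash
python3 -m handwheel '[[0.3,[11,0,-4],[0,0,0]],[0.3,[25,0,-8.5],[0,0,0]],[0.3,[31,0,-10.5],[0,0,0]],[0.3,[31,0,-10.5],[0,0,0]],[0.3,[31,0,-10.5],[0,0,0]],[0.3,[31,0,-10.5],[0,0,0]],[0.3,[31,0,-10.5],[0,0,0]],[0.3,[21,0,-6.5],[0,0,0]],[0.3,[11.6,0,-4],[0,0,0]],[0.3,[0,0,0],[0,0,0]]]' 30;python3 -m handwheel '[[0.3,[0,0,0],[0,0,0]],[0.3,[0,0,0],[0,0,0]],[0.3,[0,0,0],[0,0,0]],[0.3,[0,0,0],[0,0,0]],[0.3,[0,0,0],[0,0,0]],[0.3,[0,0,0],[0,0,0]],[0.3,[0,0,0],[0,0,0]],[0.3,[0,0,0],[0,0,0]],[0.3,[0,0,0],[0,0,0]],[0.3,[0,0,0],[0,0,0]]]'; python3 w.py w7
python3 - <<'E'
from h import *
im=cv2.imread('pics/w7.png')[200:310,200:350]; cv2.imwrite('pics/w7z.png',cv2.resize(im,None,fx=5,fy=5,interpolation=cv2.INTER_CUBIC))
for n,(x0,x1,y0,y1) in dict(scene=(220,350,120,240),side=(210,360,130,280)).items():
    im=env.grab_frame(n)[y0:y1,x0:x1,::-1]; cv2.imwrite(f'pics/{n}7.png',cv2.resize(im,None,fx=4,fy=4,interpolation=cv2.INTER_CUBIC))
E
```

```text
time_s: 10.52
ee_pos: [564.3, -15.5, 150.2]
ee_rot: [-90.1, 0.0, -63.8]
force: [-0.3, 0.4, -1.3]
gripper_width: 43.4
time_s: 11.35
ee_pos: [564.9, -12.9, 151.5]
ee_rot: [-90.0, -0.0, -63.6]
force: [0.5, -0.2, -0.8]
gripper_width: 43.3
11.35 [564.9 -12.9 151.5] [-9.000e+01 -1.000e-02 -6.358e+01] [ 0.5 -0.2 -0.8] 43.3
```

View pics/w7z.png

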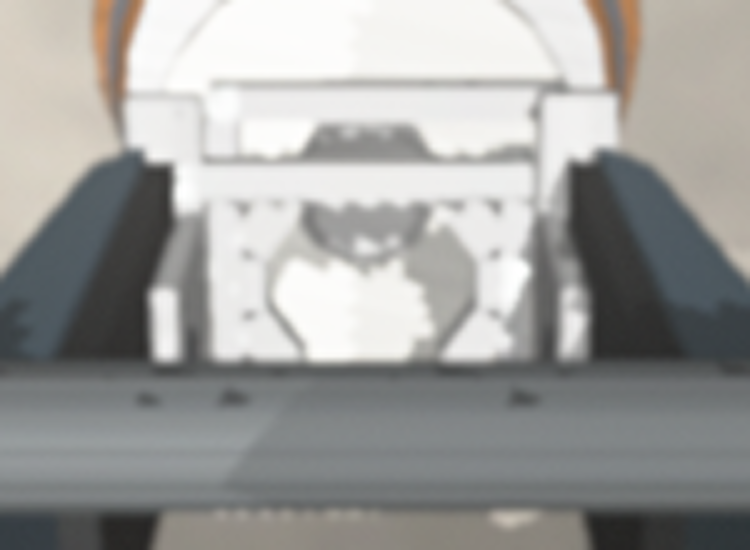

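View pics/scene7.png

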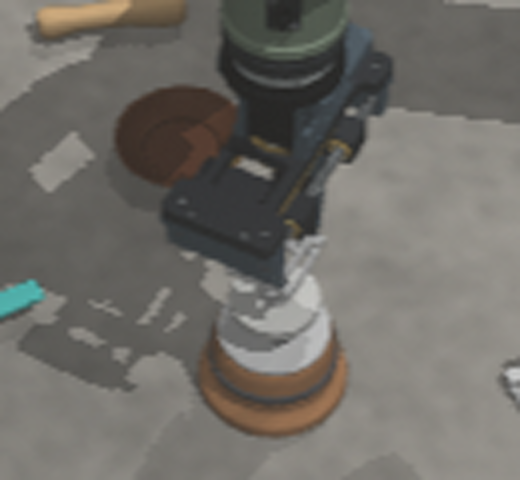

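View pics/side7.png

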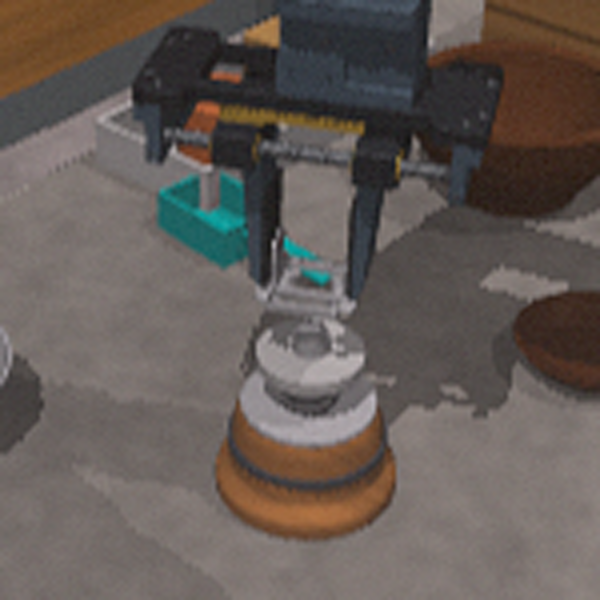

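Run:
```python
from h import *
v=np.load('pics/w7.npy'); po=(v[:3],v[3:]); R=rot(po[1])
c=np.array([564.8,-13.2,113.5])
for dz,r in((0,7),(-4.5,10)):
    for d in ((1,0,0),(-1,0,0),(0,0,1),(0,0,-1)):
        p=c+[0,0,dz]+R@np.array(d)*r; q=proj('wrist',p,po); print(dz,d,q.round(1),((q-200)*5).round(0))
print(R.T@(c-po[0]))
print('tool pts', [ (x,((proj('wrist',po[0]+R@np.array([x,11.8-5,0]),po)-200)*5).round(0)) for x in(-12,0,12)])
```

```text
0 (1, 0, 0) [273.7 249.6] [368. 248.]
0 (-1, 0, 0) [273.7 230.1] [368. 151.]
0 (0, 0, 1) [283.9 239.9] [420. 200.]
0 (0, 0, -1) [263.5 239.9] [317. 200.]
-4.5 (1, 0, 0) [273.7 251.3] [368. 257.]
-4.5 (-1, 0, 0) [273.7 224. ] [368. 120.]
-4.5 (0, 0, 1) [288.  237.8] [440. 189.]
-4.5 (0, 0, -1) [259.3 237.8] [297. 189.]
[ 0.26537387 37.97888867 -0.22152979]
tool pts [(-12, array([370., 186.])), (0, array([370., 283.])), (12, array([370., 377.]))]
```

The wrist view confirms the alignment. The spindle's predicted edges match the picture to within 1 mm, and the ring hole is centred on it sideways. Descending in stages now.

```bash
python3 -m handwheel '[[0.3,[0,6,0],[0,0,0]],[0.3,[0,6,0],[0,0,0]],[0.3,[0,6,0],[0,0,0]],[0.3,[0,3,0],[0,0,0]],[0.3,[0,2,0],[0,0,0]],[0.3,[0,1.5,0],[0,0,0]],[0.3,[0,1.5,0],[0,0,0]],[0.3,[0,1.5,0],[0,0,0]],[0.3,[0,0,0],[0,0,0]],[0.3,[0,0,0],[0,0,0]]]' 30; python3 w.py w8
```

```text
time_s: 12.33
ee_pos: [564.9, -12.9, 124.0]
ee_rot: [-90.0, -0.0, -63.6]
force: [-0.6, -0.2, -1.4]
gripper_width: 43.0
12.3333 [564.9 -12.9 124. ] [-8.999e+01 -1.000e-02 -6.358e+01] [-0.6 -0.2 -1.4] 43.0
```

```bash
python3 -m handwheel '[[0.3,[0,1,0],[0,0,0]],[0.3,[0,1,0],[0,0,0]],[0.3,[0,1,0],[0,0,0]],[0.3,[0,1,0],[0,0,0]],[0.3,[0,1,0],[0,0,0]],[0.3,[0,1,0],[0,0,0]],[0.3,[0,0,0],[0,0,0]],[0.3,[0,0,0],[0,0,0]],[0.3,[0,0,0],[0,0,0]],[0.3,[0,0,0],[0,0,0]]]' 30; python3 w.py w9
python3 - <<'E'
from h import *
a=cv2.imread('pics/w8.png')[200:310,200:350];b=cv2.imread('pics/w9.png')[200:310,200:350]
cv2.imwrite('pics/w89.png',cv2.resize(np.hstack([a,b]),None,fx=2.6,fy=2.6,interpolation=cv2.INTER_CUBIC))
for n,(x0,x1,y0,y1) in dict(side=(210,360,130,280)).items():
    im=env.grab_frame(n)[y0:y1,x0:x1,::-1]; cv2.imwrite(f'pics/{n}9.png',cv2.resize(im,None,fx=4,fy=4,interpolation=cv2.INTER_CUBIC))
E
```

```text
time_s: 13.22
ee_pos: [564.9, -12.9, 118.0]
ee_rot: [-90.0, -0.0, -63.6]
force: [0.1, 0.5, -0.7]
gripper_width: 43.4
13.2167 [564.9 -12.9 118. ] [-9.000e+01 -1.000e-02 -6.358e+01] [ 0.1  0.5 -0.7] 43.4
```

View pics/w89.png

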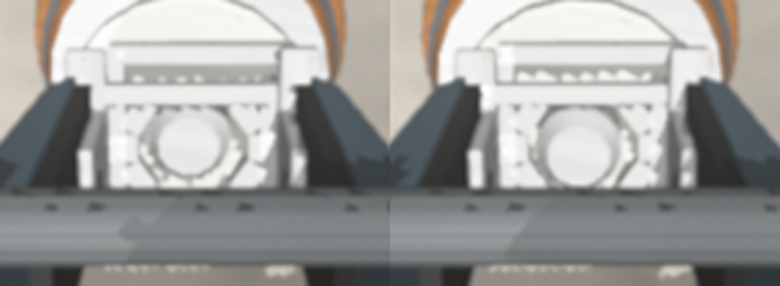

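View pics/side9.png

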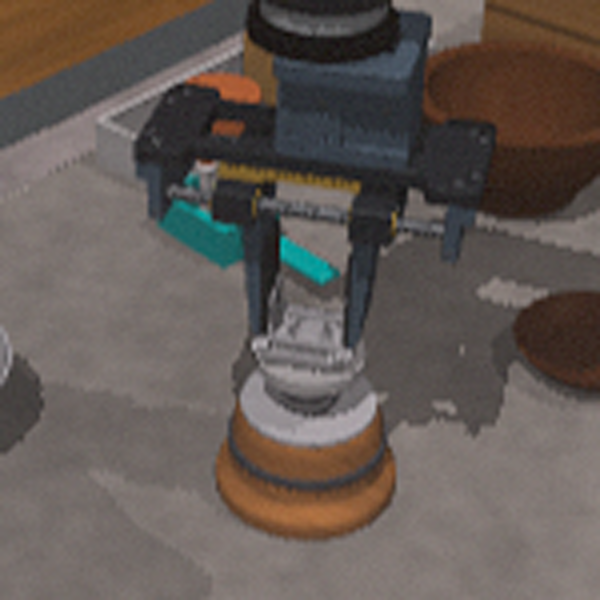

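Run:
```python
from h import *
b=cv2.imread('pics/w9.png')[225:285,230:320]
cv2.imwrite('pics/w9z.png',cv2.resize(b,None,fx=8,fy=8,interpolation=cv2.INTER_CUBIC))
v=np.load('pics/w9.npy'); po=(v[:3],v[3:]); R=rot(po[1])
for c in ([564.8,-13.2,113.5],):
  for dz,r in((0,7),(-4.5,10)):
    for d in ((1,0,0),(-1,0,0),(0,0,1),(0,0,-1)):
        q=proj('wrist',np.array(c)+[0,0,dz]+R@np.array(d)*r,po); print(dz,d,((q-[230,225])*8).round(0))
for d in ((0,0,12.5),(0,0,-12.5)):
    q=proj('wrist',po[0]+R@(np.array(d)+[0,11.8-5,0]),po); print('ring',d,((q-[230,225])*8).round(0))
```

```text
0 (1, 0, 0) [349. 357.]
0 (-1, 0, 0) [349. 177.]
0 (0, 0, 1) [446. 268.]
0 (0, 0, -1) [253. 268.]
-4.5 (1, 0, 0) [349. 369.]
-4.5 (-1, 0, 0) [349. 117.]
-4.5 (0, 0, 1) [484. 245.]
-4.5 (0, 0, -1) [215. 245.]
ring (0, 0, 12.5) [522. 253.]
ring (0, 0, -12.5) [183. 253.]
```

View pics/w9z.png

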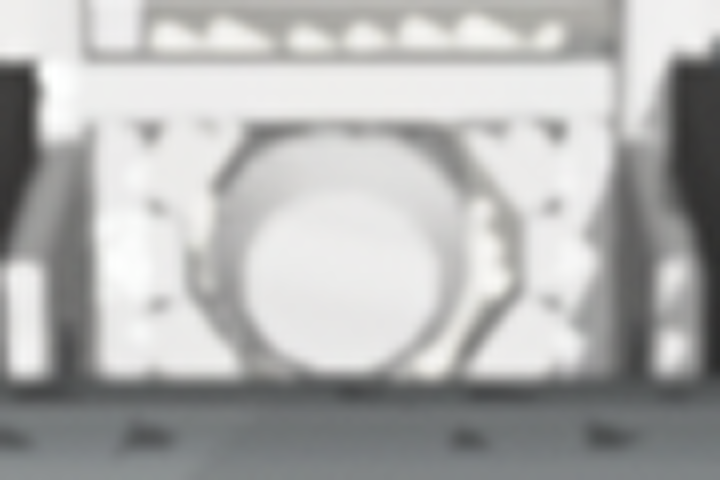

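The spindle is inside the open ring, with clearance all round. It sits about 0.7 mm toward tool −z of the ring's centre, so I correct that and go on down to the cap.

```bash
python3 -m handwheel '[[0.3,[0.4,0,-0.7],[0,0,0]],[0.3,[0,1,0],[0,0,0]],[0.3,[0,1,0],[0,0,0]],[0.3,[0,1,0],[0,0,0]],[0.3,[0,1,0],[0,0,0]],[0.3,[0,0.5,0],[0,0,0]],[0.3,[0,0.5,0],[0,0,0]],[0.3,[0,0,0],[0,0,0]],[0.3,[0,0,0],[0,0,0]],[0.3,[0,0,0],[0,0,0]]]' 30
```

```text
time_s: 14.15
ee_pos: [564.5, -13.5, 113.0]
ee_rot: [-90.0, -0.0, -63.6]
force: [-0.5, -0.4, -0.3]
gripper_width: 43.3
```

```bash
python3 -m handwheel '[[0.3,[0,0.5,0],[0,0,0]],[0.3,[0,0.5,0],[0,0,0]],[0.3,[0,0.5,0],[0,0,0]],[0.3,[0,0.5,0],[0,0,0]],[0.3,[0,0,0],[0,0,0]],[0.3,[0,0,0],[0,0,0]],[0.3,[0,0,0],[0,0,0]],[0.3,[0,0,0],[0,0,0]],[0.3,[0,0,0],[0,0,0]],[0.3,[0,0,0],[0,0,0]]]' 30;python3 -m handwheel '[[0.3,[0,0.5,0],[0,0,0]],[0.3,[0,0.5,0],[0,0,0]],[0.3,[0,0.5,0],[0,0,0]],[0.3,[0,0.5,0],[0,0,0]],[0.3,[0,0,0],[0,0,0]],[0.3,[0,0,0],[0,0,0]],[0.3,[0,0,0],[0,0,0]],[0.3,[0,0,0],[0,0,0]],[0.3,[0,0,0],[0,0,0]],[0.3,[0,0,0],[0,0,0]]]' 30
```

```text
time_s: 14.98
ee_pos: [564.4, -13.5, 111.1]
ee_rot: [-90.0, -0.0, -63.6]
force: [-1.0, 0.1, 1.3]
gripper_width: 43.4
time_s: 15.82
ee_pos: [564.5, -13.6, 109.0]
ee_rot: [-90.0, -0.0, -63.6]
force: [-1.6, 0.5, 5.5]
gripper_width: 43.4
```

```bash
python3 -m handwheel '[[0.3,[0,0.5,0],[0,0,0]],[0.3,[0,0.5,0],[0,0,0]],[0.3,[0,0.5,0],[0,0,0]],[0.3,[0,0.5,0],[0,0,0]],[0.3,[0,0,0],[0,0,0]],[0.3,[0,0,0],[0,0,0]],[0.3,[0,0,0],[0,0,0]],[0.3,[0,0,0],[0,0,0]],[0.3,[0,0,0],[0,0,0]],[0.3,[0,0,0],[0,0,0]]]' 30;python3 -m handwheel '[[0.3,[0,0.5,0],[0,0,0]],[0.3,[0,0.5,0],[0,0,0]],[0.3,[0,0.5,0],[0,0,0]],[0.3,[0,0.5,0],[0,0,0]],[0.3,[0,0,0],[0,0,0]],[0.3,[0,0,0],[0,0,0]],[0.3,[0,0,0],[0,0,0]],[0.3,[0,0,0],[0,0,0]],[0.3,[0,0,0],[0,0,0]],[0.3,[0,0,0],[0,0,0]]]' 30; python3 w.py w10
python3 - <<'E'
from h import *
a=cv2.imread('pics/w10.png')[200:310,200:350]
cv2.imwrite('pics/w10z.png',cv2.resize(a,None,fx=5,fy=5,interpolation=cv2.INTER_CUBIC))
E
```

```text
time_s: 16.65
ee_pos: [564.5, -13.5, 107.2]
ee_rot: [-90.0, -0.0, -63.6]
force: [-2.0, 0.3, 6.2]
gripper_width: 43.5
time_s: 17.48
ee_pos: [564.5, -13.6, 105.4]
ee_rot: [-90.0, -0.0, -63.6]
force: [-2.6, -0.9, 7.3]
gripper_width: 43.6
17.4833 [564.5 -13.6 105.4] [-8.998e+01 -2.000e-02 -6.358e+01] [-2.6 -0.9  7.3] 43.6
```

View pics/w10z.png

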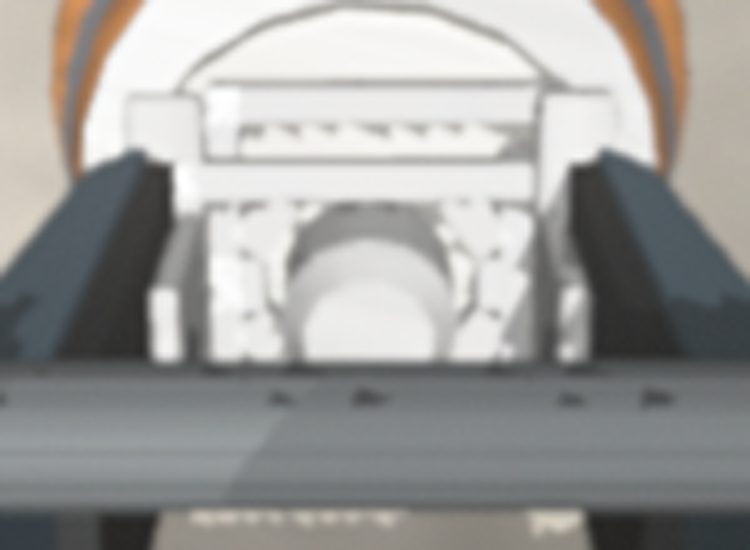

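The ring is round the shaft and pressing the cap, with the force rising at about 0.6 N/mm as expected. I shift 0.6 mm toward −z to even the gap and keep pressing.

```bash
python3 -m handwheel '[[0.3,[0,0,-0.6],[0,0,0]],[0.3,[0,0.5,0],[0,0,0]],[0.3,[0,0.5,0],[0,0,0]],[0.3,[0,0.5,0],[0,0,0]],[0.3,[0,0.5,0],[0,0,0]],[0.3,[0,0.5,0],[0,0,0]],[0.3,[0,0.5,0],[0,0,0]],[0.3,[0,0,0],[0,0,0]],[0.3,[0,0,0],[0,0,0]],[0.3,[0,0,0],[0,0,0]]]' 30
```

```text
time_s: 18.37
ee_pos: [564.5, -13.6, 102.9]
ee_rot: [-89.9, -0.0, -63.6]
force: [-1.0, 1.1, 8.7]
gripper_width: 43.2
```

```bash
python3 -m handwheel '[[0.3,[0,0.5,0],[0,0,0]],[0.3,[0,0.5,0],[0,0,0]],[0.3,[0,0,0],[0,0,0]],[0.3,[0,0,0],[0,0,0]],[0.3,[0,0,0],[0,0,0]],[0.3,[0,0,0],[0,0,0]],[0.3,[0,0,0],[0,0,0]],[0.3,[0,0,0],[0,0,0]],[0.3,[0,0,0],[0,0,0]],[0.3,[0,0,0],[0,0,0]]]' 30
```

```text
time_s: 19.2
ee_pos: [564.5, -13.6, 102.0]
ee_rot: [-89.9, -0.0, -63.6]
force: [-1.8, 1.2, 10.1]
gripper_width: 43.4
```

```bash
python3 -m handwheel '[[0.3,[0,0.25,0],[0,0,0]],[0.3,[0,0.25,0],[0,0,0]],[0.3,[0,0,0],[0,0,0]],[0.3,[0,0,0],[0,0,0]],[0.3,[0,0,0],[0,0,0]],[0.3,[0,0,0],[0,0,0]],[0.3,[0,0,0],[0,0,0]],[0.3,[0,0,0],[0,0,0]],[0.3,[0,0,0],[0,0,0]],[0.3,[0,0,0],[0,0,0]]]' 30
```

```text
time_s: 20.03
ee_pos: [564.5, -13.6, 101.6]
ee_rot: [-89.9, -0.0, -63.6]
force: [-1.8, 0.6, 10.9]
gripper_width: 43.6
```

```bash
python3 -m handwheel '[[0.3,[0,0.25,0],[0,0,0]],[0.3,[0,0.25,0],[0,0,0]],[0.3,[0,0,0],[0,0,0]],[0.3,[0,0,0],[0,0,0]],[0.3,[0,0,0],[0,0,0]],[0.3,[0,0,0],[0,0,0]],[0.3,[0,0,0],[0,0,0]],[0.3,[0,0,0],[0,0,0]],[0.3,[0,0,0],[0,0,0]],[0.3,[0,0,0],[0,0,0]]]' 30
```

```text
time_s: 20.87
ee_pos: [564.5, -13.6, 101.2]
ee_rot: [-89.9, -0.0, -63.6]
force: [-1.2, 1.2, 10.5]
gripper_width: 43.6
```

```bash
python3 -m handwheel '[[0.3,[0,0.25,0],[0,0,0]],[0.3,[0,0.25,0],[0,0,0]],[0.3,[0,0,0],[0,0,0]],[0.3,[0,0,0],[0,0,0]],[0.3,[0,0,0],[0,0,0]],[0.3,[0,0,0],[0,0,0]],[0.3,[0,0,0],[0,0,0]],[0.3,[0,0,0],[0,0,0]],[0.3,[0,0,0],[0,0,0]],[0.3,[0,0,0],[0,0,0]]]' 30
```

```text
time_s: 21.7
ee_pos: [564.5, -13.6, 100.8]
ee_rot: [-89.9, -0.0, -63.6]
force: [-3.2, 0.6, 12.1]
gripper_width: 43.4
```

```bash
python3 -m handwheel '[[0.3,[0,0.25,0],[0,0,0]],[0.3,[0,0.25,0],[0,0,0]],[0.3,[0,0,0],[0,0,0]],[0.3,[0,0,0],[0,0,0]],[0.3,[0,0,0],[0,0,0]],[0.3,[0,0,0],[0,0,0]],[0.3,[0,0,0],[0,0,0]],[0.3,[0,0,0],[0,0,0]],[0.3,[0,0,0],[0,0,0]],[0.3,[0,0,0],[0,0,0]]]' 30
```

```text
time_s: 22.53
ee_pos: [564.5, -13.6, 100.8]
ee_rot: [-89.9, -0.0, -63.6]
force: [-3.0, 0.7, 14.1]
gripper_width: 43.8
```

```bash
python3 -m handwheel '[[0.3,[0,0.2,0],[0,0,0]],[0.3,[0,0.2,0],[0,0,0]],[0.3,[0,0,0],[0,0,0]],[0.3,[0,0,0],[0,0,0]],[0.3,[0,0,0],[0,0,0]],[0.3,[0,0,0],[0,0,0]],[0.3,[0,0,0],[0,0,0]],[0.3,[0,0,0],[0,0,0]],[0.3,[0,0,0],[0,0,0]],[0.3,[0,0,0],[0,0,0]]]' 30;  python3 w.py w11
python3 - <<'E'
from h import *
for n,(x0,x1,y0,y1) in dict(side=(210,360,130,280)).items():
    im=env.grab_frame(n)[y0:y1,x0:x1,::-1]; cv2.imwrite(f'pics/{n}11.png',cv2.resize(im,None,fx=4,fy=4,interpolation=cv2.INTER_CUBIC))
E
```

```text
time_s: 23.37
ee_pos: [564.5, -13.6, 100.8]
ee_rot: [-89.9, -0.1, -63.6]
force: [-3.8, 1.2, 16.2]
gripper_width: 43.8
23.3667 [564.5 -13.6 100.8] [-8.987e+01 -5.000e-02 -6.358e+01] [-3.8  1.2 16.2] 43.8
```

View pics/side11.png

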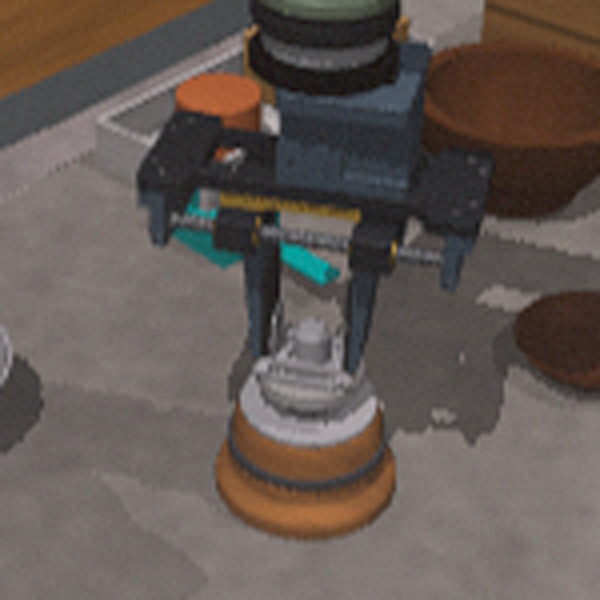

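View pics/w11.png

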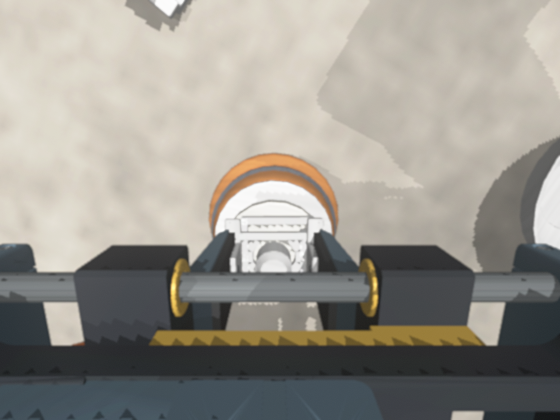

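The cap is at its stop: z has held at 100.8 while the force rose to 16 N. My fingertips are still about 2–3 mm above the clip's ledges, so on release the clip could ride up. I reduce the grip first so the tips can settle onto the ledges, then press back to the stop.

```bash
python3 -m handwheel '[[0.3,[0,0,0],[0,0,0]],[0.3,[0,0,0],[0,0,0]],[0.3,[0,0,0],[0,0,0]],[0.3,[0,0,0],[0,0,0]],[0.3,[0,0,0],[0,0,0]],[0.3,[0,0,0],[0,0,0]],[0.3,[0,0,0],[0,0,0]],[0.3,[0,0,0],[0,0,0]],[0.3,[0,0,0],[0,0,0]],[0.3,[0,0,0],[0,0,0]]]' 16
```

```text
time_s: 24.3
ee_pos: [564.5, -13.6, 100.7]
ee_rot: [-89.9, -0.0, -63.6]
force: [-3.2, 1.8, 15.7]
gripper_width: 43.8
```

```bash
python3 -m handwheel '[[0.3,[0,0,0],[0,0,0]],[0.3,[0,0,0],[0,0,0]],[0.3,[0,0,0],[0,0,0]],[0.3,[0,0.2,0],[0,0,0]],[0.3,[0,0.2,0],[0,0,0]],[0.3,[0,0,0],[0,0,0]],[0.3,[0,0,0],[0,0,0]],[0.3,[0,0,0],[0,0,0]],[0.3,[0,0,0],[0,0,0]],[0.3,[0,0,0],[0,0,0]]]' 13
```

```text
time_s: 25.13
ee_pos: [564.5, -13.6, 100.6]
ee_rot: [-89.9, -0.1, -63.6]
force: [-5.0, 1.7, 17.2]
gripper_width: 43.9
```

The clip holds at 17 N, with the jaw fully open and the cap at its stop. Now I let the ring close while keeping that downward preload.

```bash
python3 -m handwheel '[[0.5,[0,0,0],[0,0,0]],[0.53,[0,0,0],[0,0,0]],[0.56,[0,0,0],[0,0,0]],[0.58,[0,0.1,0],[0,0,0]],[0.6,[0,0.1,0],[0,0,0]],[0.62,[0,0,0],[0,0,0]],[0.64,[0,0,0],[0,0,0]],[0.64,[0,0,0],[0,0,0]],[0.64,[0,0,0],[0,0,0]],[0.64,[0,0,0],[0,0,0]]]' 13; python3 w.py w12
python3 - <<'E'
from h import *
a=cv2.imread('pics/w12.png')[200:310,200:350]
cv2.imwrite('pics/w12z.png',cv2.resize(a,None,fx=5,fy=5,interpolation=cv2.INTER_CUBIC))
im=env.grab_frame('side')[130:280,210:360,::-1]; cv2.imwrite('pics/side12.png',cv2.resize(im,None,fx=4,fy=4,interpolation=cv2.INTER_CUBIC))
E
```

```text
time_s: 25.97
ee_pos: [565.2, -13.8, 99.1]
ee_rot: [-89.8, -0.1, -63.6]
force: [-0.3, 0.8, 8.9]
gripper_width: 58.1
25.9667 [565.2 -13.8  99.1] [-89.82  -0.09 -63.59] [-0.3  0.8  8.9] 58.1
```

View pics/w12z.png

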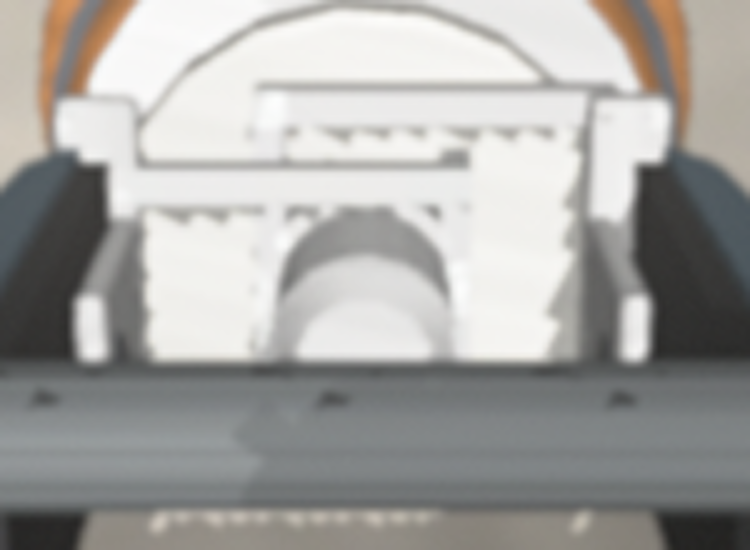

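View pics/side12.png

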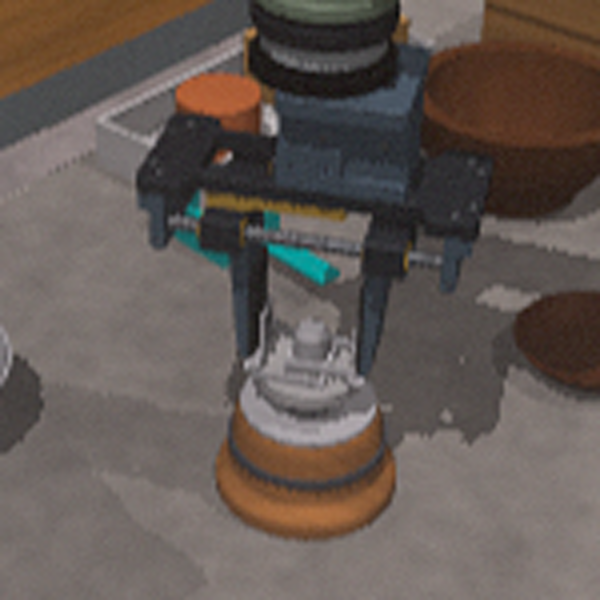

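The ring has closed into the groove: the ears are about 56–57 mm apart, and the ring plates reach inside the shaft's outline. I unload the tips, open, and retreat upward.

```bash
python3 -m handwheel '[[0.66,[0,-1,0],[0,0,0]],[0.68,[0,-1,0],[0,0,0]],[0.7,[0,-1,0],[0,0,0]],[0.75,[0,0,0],[0,0,0]],[0.85,[0,0,0],[0,0,0]],[1,[0,0,0],[0,0,0]],[1,[0,0,0],[0,0,0]],[1,[0,0,0],[0,0,0]],[1,[0,0,0],[0,0,0]],[1,[0,0,0],[0,0,0]]]'; python3 -m handwheel '[[1,[0,-5,0],[0,0,0]],[1,[0,-10,0],[0,0,0]],[1,[0,-15,0],[0,0,0]],[1,[0,-20,0],[0,0,0]],[1,[0,-20,0],[0,0,0]],[1,[0,-20,0],[0,0,0]],[1,[0,-20,0],[0,0,0]],[1,[20,-10,0],[0,0,0]],[1,[20,0,0],[0,0,0]],[1,[0,0,0],[0,0,0]]]'; python3 w.py w13
python3 - <<'E'
from h import *
a=cv2.imread('pics/w13.png')[150:275,200:350]
cv2.imwrite('pics/w13z.png',cv2.resize(a,None,fx=5,fy=4.7,interpolation=cv2.INTER_CUBIC))
im=env.grab_frame('side')[180:280,220:350,::-1]; cv2.imwrite('pics/side13.png',cv2.resize(im,None,fx=5,fy=5,interpolation=cv2.INTER_CUBIC))
E
```

```text
time_s: 26.9
ee_pos: [563.8, -13.8, 100.9]
ee_rot: [-90.0, -0.0, -63.6]
force: [0.6, -0.2, 0.0]
gripper_width: 91.0
time_s: 27.73
ee_pos: [583.6, -52.1, 223.1]
ee_rot: [-89.8, -0.2, -63.7]
force: [0.8, 0.1, -0.5]
gripper_width: 91.3
27.7333 [583.6 -52.1 223.1] [-89.81  -0.24 -63.68] [ 0.8  0.1 -0.5] 91.3
```

View pics/w13z.png

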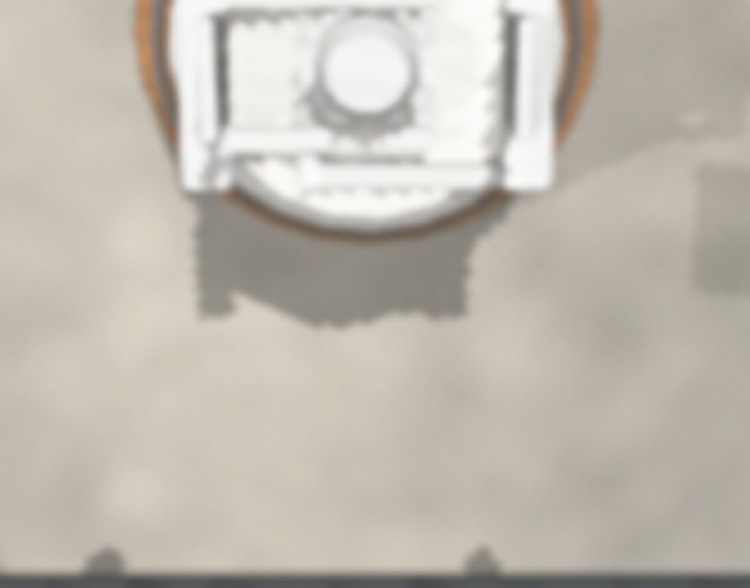

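View pics/side13.png

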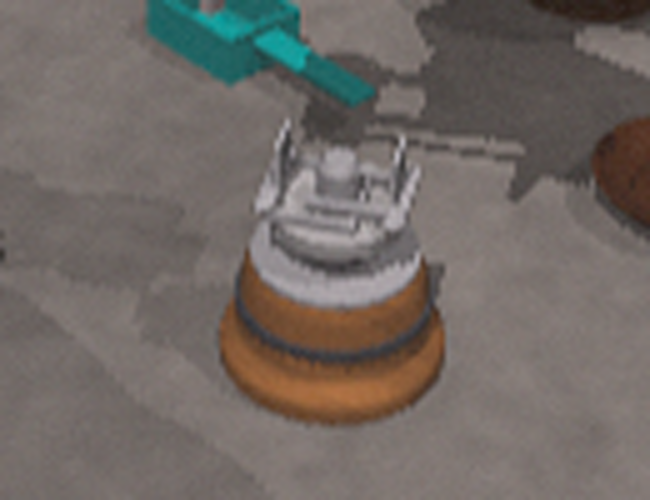

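Run:
```python
from h import *
v=np.load('pics/w13.npy'); po=(v[:3],v[3:])
a=ray_z('wrist',(200+183/5,150+185/4.7),99,po);b=ray_z('wrist',(200+553/5,150+185/4.7),99,po);print(a,b,np.linalg.norm(a-b), (a+b)/2)
a=ray_z('wrist',(200+316/5,150+70/4.7),114,po);b=ray_z('wrist',(200+412/5,150+70/4.7),114,po);print(np.linalg.norm(a-b),(a+b)/2,'spindle top')
# ledge-mid point of the bars vs spindle in tool z
im=env.grab_frame('scene'); cv2.imwrite('pics/scene13.png',cv2.resize(im[160:260,240:350,::-1],None,fx=6,fy=6,interpolation=cv2.INTER_CUBIC)); cv2.imwrite('pics/scene13f.png',im[:,:,::-1]); print(env.state()['force'])
```

```text
[544.39009849 -49.83945268  99.        ] [605.98016039 -19.41809411  99.        ] 68.69348427581008 [575.18512944 -34.6287734   99.        ]
16.592369157996718 [563.83987316 -13.40685453 114.        ] spindle top
[-0.2965005  -0.2929437   0.61822118]
```

View pics/scene13.png

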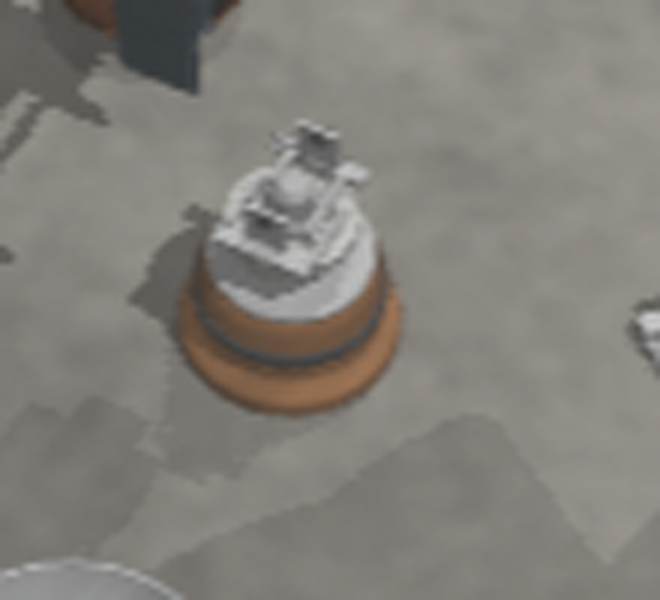

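View pics/scene13f.png

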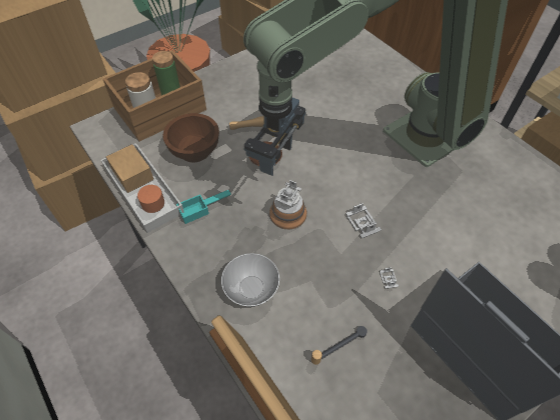

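Run:
```python
from workcell import env
print(env.job_done()); print(env.state()['time_s'])
```

```text
the job is handed in; nothing more can be done
None
the job is handed in; nothing more can be done
```

The clip appears to be snapped home in the mill's groove, lying flat and holding the cap down, and I handed the job in at about 28 s of the 58 s allowed. The hand-in reported no verdict.

**What I did:** I took the middle-sized of the three clips, about 48 x 69 mm as measured. I pinched it fully open and lowered it over the spindle. I then pressed the cap to its stop and let the ring close under light downward load. At the stop the height held while the force rose. The highest force I read was about 17 N, but readings come only at the end of each move.

**Last checks:**
- **Ring:** The clip measures 68.7 mm over its ledges, where about 67 to 68.5 is expected in the groove and 61 if it were gripping the shaft. That is slightly wide, but within my roughly 1 mm measuring error.
- **Cap and clip:** In the side and scene views the cap stays pressed down and the clip looks flat. I judged this by eye and did not measure the tilt.
- **Robot:** The gripper is open and clear of everything, and the force reads near zero.
- **Bystanders:** All of them look unmoved in the last picture, though the gripper hid part of the dish and pestle.

The wrist and scene cameras disagreed by about 2 to 3 mm on absolute positions. I used the wrist camera for both the clip and the mill so that this error cancelled.

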